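Snap the hub cover onto the cart wheel

ROBOT

A 6-joint arm with a two-finger parallel gripper is mounted at the origin on the work surface. World frame = base frame: x ahead of the robot, y to its left, z up, the work surface at z = 0. Lengths are in m, angles in rad, forces in N, time in s.
With the tool pointing down it reaches from about 0.375 to 0.9 m from the base axis. Payload 3.1 kg.
Tool frame: the origin (TCP) lies at the very end of the fingers, on their centre line; the grasp point (between the pads) lies 19 mm behind it (pinch_z is the distance from the TCP to the grasp point, in m); z points along the fingers, y is the line along which they close (so a half turn about z gives the same grasp; the last joint's range is limited). The gripper opens to 85 mm and grips with 20 to 120 N. Pads are 22 mm wide; open, the fingers measure 114 mm over their backs; the gripper's body (76 mm by 85 mm) begins 54 mm behind the grasp point. The pads swing forward as they close: fully open they stand 13 mm farther back than shut.
Start: joints at [-1.399, 0.527, 1.433, -0, 1.181, -0.178], TCP at [0.215, -0.587, 0.231] pointing down, gripper open.
Joint ranges: [-3.08, 3.08], [-0.75, 2.2], [0.22, 2.44], [-1.43, 4.57], [0, 2.65], [-2.85, 2.85]. Speed limits (rad/s): [2.79, 2.79, 3.14, 3.14, 3.14, 3.14].

INTERFACE

Orientations are given as a unit quaternion [x, y, z, w].
In Python, from plant import get_obs, camera, job_done, pinch_z gives the robot as it stands.
- The arm moves only by the tool carry_out, never from a script. Its argument "motion" is a list of rows, each a list of 7 numbers: the shift along the tool's x, y, z in cm, then the turn, a rotation vector about the tool's x, y, z in degrees, then the gripper command: -1 is shut, 1 is fully open, values between are in proportion. In form: [[x, y, z, ax, ay, az, hand], ...]. A call has 1 to 8 rows; each row shifts and turns the commanded pose from where the row before left it, along the tool's axes as they then stand; what a row does not reach is not made up. A row lasts 1/8 s, in which the tool goes at most 62.5 mm and 10.7 degrees, less where a joint would pass 70% of its speed; a pose out of reach is approached as far as the arm can. A call with a gripper value outside its range is refused whole. The fingers move at their own pace and stop on an object; "force" is the grip in N (left out, the last holds). Time passes only in rows, so rows that do not move let the fingers close. It gives the time, the measured TCP pose, the force, the opening and the grip force at its end, in the units of the state.
- get_obs(): the state, without advancing time (a new reading comes with each control period).
- camera(name): name is "scene" or "side" or "wrist"; returns a dict with "pixels" (384x512x3 uint8, blue, green, red), "intrinsics" (3x3 intrinsics, pixels), "extrinsics" (4x4, takes a point from world to camera coordinates). Camera axes: x right, y down, z forward; pixel columns grow to the right and rows downward; lengths in m; the calibration is good to about 2 mm. A picture is of the moment at which its call begins. There is no depth.
- job_done(): hands the job in; it is judged then, once.
The state is a dict: "time": time; "joint_pos": joint angles; "qd": joint speeds; "joint_efforts": joint torques, N m; "position": TCP position; "ee_rot": TCP orientation; "contact_force": force on the tool from outside, world axes, zero at the start; "ft_torque": the same for the moment, N m; "opening": finger opening in m; "grasp_force": force on a finger pad.
Only numpy, scipy, OpenCV 4.12 (cv2) and the standard library are available. Lean on these libraries where they do the work, as an engineer would, in place of code of your own. Each camera call takes 0.05 s, during which the arm holds its last target. There are 200 camera calls.

TASK

The book cart's wheel lies on the bench with its yellow hub cover laid loosely in place over the axle. Go round the cover's rim with the fingertips, pressing down on each of its three black thumb pads until the clip beneath has snapped, so that the cover sits fully home all round. Press firmly but do not hammer it, do not pick up or pry off the cover, leave everything else where it is, and finish with the hand clear.

Things in the scene. Friction and masses are not known exactly. Their poses are not given: they have to be found in the camera images.
- wheel: Cart wheel, 200 mm across, black tyre, dark hub, lying flat, immovable. Origin: centre of its underside, on the bench; z up. The tyre top and the hub posts that the cover seats on are 46 mm high; the steel axle end, 23 mm across, stands in the middle up to 66 mm, through the cover's hole (no use pressing there). Three sprung steel clips stand in slots of the hub.
- cap: Yellow plastic hub cover, loose, 90 g: a ring 136 mm across outside, 90 inside, 4 mm thick, three spokes 24 mm wide, and a collar round the axle. It rests on the three clips, 9 mm above its seat. Origin: centre of the ring's underside, 46 mm above the wheel's origin when home; z up along its axis. Sides not yet pressed stay up, so it tilts up to 8 degrees meanwhile.
- cap_pad0 (a point): Top centre of thumb pad 0 of the cover: black disc 18 mm across with a yellow dot, at a spoke's outer end, 54 mm from the cover's centre at 0 degrees in its frame, right above one clip. 52 mm above the wheel's origin when its clip is home, about 61 to 64 mm before. The clip gives way at about 6 to 10 N of downward push, then draws that side down to a hard stop, 9 mm below its start.
- cap_pad1 (a point): Top centre of thumb pad 1 of the cover: black disc 18 mm across with a yellow dot, at a spoke's outer end, 54 mm from the cover's centre at 120 degrees in its frame, right above one clip. 52 mm above the wheel's origin when its clip is home, about 61 to 64 mm before. The clip gives way at about 6 to 10 N of downward push, then draws that side down to a hard stop, 9 mm below its start.
- cap_pad2 (a point): Top centre of thumb pad 2 of the cover: black disc 18 mm across with a yellow dot, at a spoke's outer end, 54 mm from the cover's centre at 240 degrees in its frame, right above one clip. 52 mm above the wheel's origin when its clip is home, about 61 to 64 mm before. The clip gives way at about 6 to 10 N of downward push, then draws that side down to a hard stop, 9 mm below its start.
- spanner: Bystander: steel spanner 170 mm long lying beside the wheel. Origin under its middle.
- grease_tin: Bystander: white tin with a red band, 68 mm across, 60 mm tall, standing beside the wheel. Origin: centre of its underside.
- axle_nut: Bystander: steel nut, 33 mm across, 13 mm high, lying beside the wheel. Origin: centre of its underside.
- mug: Bystander: blue mug, 80 mm across, 95 mm tall. Origin: centre of its underside.
- tape_roll: Bystander: black roll of tape lying flat, 110 mm across, 48 mm high. Origin: centre of its underside.
- castor_wheel: Bystander: small castor wheel with a yellow centre lying flat, 100 mm across, 34 mm high. Not part of the job. Origin: centre of its underside.
- book: Bystander: dark red hardback, 210 x 150 x 28 mm, lying flat. Origin: centre of its underside.
- screwdriver: Bystander: screwdriver lying on the bench. Origin under its middle.
There are look-alikes about, which are no part of the job. Of the things like the cap, leave any that is green; of the rest the larger one is meant. Leave any orange look-alike of the wheel alone.

How it is judged:
At the end, for the whole second after the job is handed in: All three thumb pads lie less than 54.5 mm above the wheel's underside (52 mm is fully home, 61 mm or more is unclipped), the cover is centred on the axle within 4 mm, level within 0.04 rad and at rest (z of each of cap_pad0, cap_pad1, cap_pad2 in the frame of wheel below 0.0545 m and horizontal distance between cap and wheel below 0.004 m and angle between the z axis of cap and the z axis of wheel, either way round below 0.04 rad and linear speed of cap below 0.02 m/s); the robot touches nothing.
It fails at once if the cover is lifted, pried up or carried (z of any of cap_pad0, cap_pad1, cap_pad2 in the frame of wheel above 0.075 m or horizontal distance between cap and wheel above 0.015 m).
It fails at once if the cover is hammered or crushed: more than 60 N between the hand and the cover (contact force between the arm and cap above 60 N).
It fails at once if a bystander is moved by more than 20 mm or tipped over (distance of any of spanner, grease_tin, axle_nut, mug, tape_roll, castor_wheel, book, screwdriver from where it was at the start of the episode above 0.02 m or angle between any of grease_tin, mug's own z axis and vertical above 0.35 rad).
It also fails if it takes over 40 s, if anything falls off the work surface, if the arm or the gripper's body presses on something with over 40 N, if the wrist force passes 120 N, or if a joint passes its speed limit or range.

## Working session

There is one attempt and no reset: what is moved stays moved. The work goes in short steps, Python scripts to look and compute and a tool call to move; the robot and the scene stay as the last step left them, time stands still between calls to the robot, and variables do not carry over. Pictures are saved under pics/ and viewed, at most 10 in all, crops included, and the job is handed in when it is done.

Besides the shell and the picture viewer there is one more tool, called after ">>>" as name(argument=value, ...) on one line, values as JSON. carry_out: Moves the arm, as the interface text tells. Its arguments: {"type":"object","properties":{"motion":{"type":"array","items":{"type":"array","items":{"type":"number"}}},"force":{"type":"number"}},"required":["motion"]}

```bash
mkdir -p pics
python3 - <<'E'
from plant import *
import cv2,numpy as np
a=camera("scene");b=camera("side")
cv2.imwrite("pics/a.png",a["pixels"]);cv2.imwrite("pics/b.png",b["pixels"])
o=get_obs();print(o["time"],o["position"],o["ee_rot"],o["contact_force"],o["opening"],pinch_z)
E
```

```text
0.1 [ 0.21467136 -0.58627246  0.2303994 ] [ 9.84661640e-01  1.74471892e-01  1.99155252e-05 -1.00651749e-03] [-1.08970587 -0.76010436 -0.06905027] 0.08529879572757347 0.0187
```

View pics/a.png

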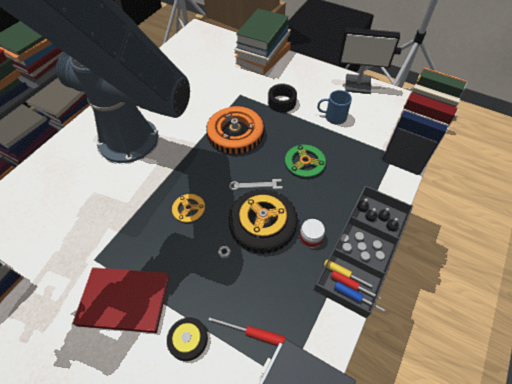

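View pics/b.png

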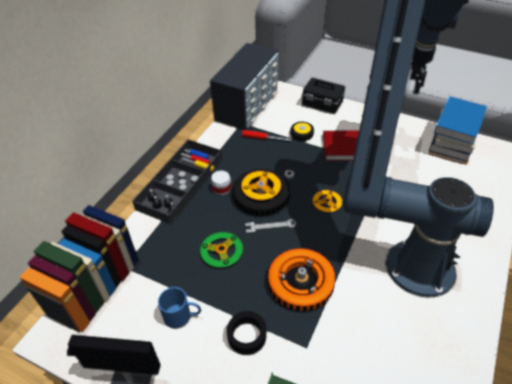

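Scene picture candidates: the yellow cover on the black wheel (263,214), a small flat yellow cover (188,208), a green cover (305,160), the castor's yellow centre (187,338) and the orange wheel (235,127). I choose (263,214), the larger yellow one on the black-tyred wheel, and check it in a crop.

Run:
```python
import cv2,numpy as np
a=cv2.imread("pics/a.png")[175:260,220:335];b=cv2.imread("pics/b.png")[160:222,218:303]
f=lambda i:cv2.resize(i,(400,int(400*i.shape[0]/i.shape[1])),interpolation=cv2.INTER_CUBIC)
a,b=f(a),f(b);h=max(len(a),len(b));p=lambda i:cv2.copyMakeBorder(i,0,h-len(i),0,0,0)
cv2.imwrite("pics/c.png",np.hstack([p(a),p(b)]))
```

```text
(no output)
```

View pics/c.png

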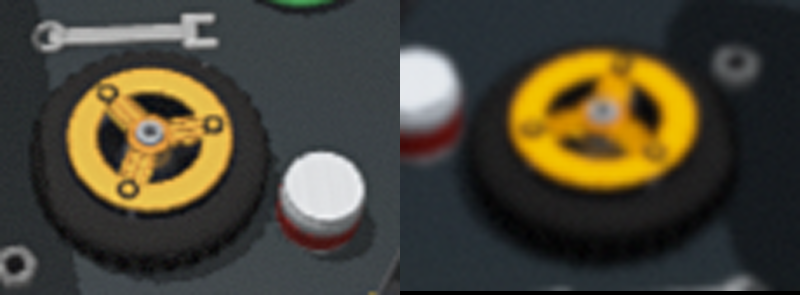

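The crop shows the yellow cover on the black tyre with its pads at crop (107,93), (212,124) and (128,189) in the scene half, and (222,66), (133,128) and (254,151) in the side half. The white tin stands close by.

```bash
cat > h.py <<'E'
import numpy as np
def ray(c,uv,z):
    E=np.array(c["extrinsics"]);R,t=E[:3,:3],E[:3,3];o=-R.T@t
    d=R.T@np.linalg.inv(c["intrinsics"])@np.array([*uv,1.]);return (o+d*(z-o[2])/d[2])
def proj(c,p):
    E=np.array(c["extrinsics"]);q=np.array(c["intrinsics"])@(E[:3,:3]@p+E[:3,3]);return q[:2]/q[2]
E
python3 - <<'E'
from plant import *
from h import *
a=camera("scene");b=camera("side")
A=np.array([[107,93],[212,124],[128,189]])/3.478+[220,175]
B=np.array([[222,66],[133,128],[254,151]])/4.706+[218,160]
for c,P in((a,A),(b,B)):
    Q=np.array([ray(c,p,.062) for p in P]);m=Q.mean(0);print(Q.round(4),m.round(4));print([ (np.linalg.norm(q-m).round(4),np.degrees(np.arctan2(*(q-m)[1::-1])).round(1)) for q in Q])
for n,c,uv in(("tin",a,(312.5,228)),("tin",b,(221,176))):print(n,ray(c,uv,.06))
for c in (a,b):print(np.linalg.inv(c["extrinsics"])[:3,3])
print(ray(a,(224,251),.013))
E
```

```text
[[ 0.5304 -0.041   0.062 ]
 [ 0.6216 -0.0242  0.062 ]
 [ 0.5913 -0.1116  0.062 ]] [ 0.5811 -0.0589  0.062 ]
[(np.float64(0.0538), np.float64(160.5)), (np.float64(0.0533), np.float64(40.6)), (np.float64(0.0536), np.float64(-79.0))]
[[ 0.588  -0.1113  0.062 ]
 [ 0.6193 -0.0249  0.062 ]
 [ 0.5293 -0.0418  0.062 ]] [ 0.5789 -0.0593  0.062 ]
[(np.float64(0.0528), np.float64(-80.0)), (np.float64(0.0531), np.float64(40.4)), (np.float64(0.0526), np.float64(160.5))]
tin [ 0.72438239 -0.02967925  0.06      ]
tin [ 0.72607046 -0.03733467  0.06      ]
[ 0.83601862 -0.52772457  0.96002627]
[0.08199386 0.94615691 1.21587477]
[ 0.53157916 -0.19519594  0.013     ]
```

Both views agree: the pads lie 53–54 mm from the centre (0.580,-0.059), 120° apart. I close the hand and travel at the present height to above pad (0.590,-0.112).

>>> carry_out(motion=[[4.3,-2.6,0,0,0,0,-1],[4.3,-2.6,0,0,0,0,-1],[4.3,-2.6,0,0,0,0,-1],[4.3,-2.6,0,0,0,0,-1],[4.3,-2.6,0,0,0,0,-1],[4.3,-2.6,0,0,0,0,-1],[4.3,-2.6,0,0,0,0,-1],[4.3,-2.6,0,0,0,0,-1]], force=40)

```text
time: 1.2
position: [0.4672, -0.272, 0.2313]
ee_rot: [0.985, 0.174, 0.0, 0.0]
contact_force: [0.7, -0.8, -0.3]
opening: 0.0003
grasp_force: 0.0
```

>>> carry_out(motion=[[4.3,-2.7,0,0,0,0,-1],[4.3,-2.7,0,0,0,0,-1],[4.3,-2.7,0,0,0,0,-1],[4.2,-2.7,0,0,0,0,-1],[0,0,0,0,0,0,-1],[0,0,0,0,0,0,-1]])

```text
time: 1.95
position: [0.5893, -0.1132, 0.231]
ee_rot: [0.985, 0.175, -0.001, -0.0]
contact_force: [-0.5, 0.5, -0.2]
opening: -0.0003
grasp_force: 0.0
```

```bash
cat >> h.py <<'E'
from scipy.spatial.transform import Rotation as Ro
PADS=np.array([[.5291,-.041],[.6211,-.0239],[.5898,-.1121]])
def go(o,t): return (Ro.from_quat(o["ee_rot"]).inv().apply(np.array(t)-o["position"])*100).round(2)
E
python3 - <<'E'
from plant import *
from h import *
import cv2
c=camera("wrist");o=get_obs();cv2.imwrite("pics/d.png",c["pixels"])
print(o["time"],o["position"],o["ee_rot"],o["contact_force"],o["opening"])
for p in PADS:print(go(o,[*p,.08]),proj(c,np.array([*p,.062])))
E
```

```text
2.0 [ 0.5890965  -0.1138196   0.23104916] [ 9.84704646e-01  1.74230990e-01 -5.67240349e-04 -2.24739490e-05] [-0.12075004 -0.62574216 -0.84405015] 0.00021774313871496815
[-3.12 -8.89 15.11] [169.60598698 201.97205162]
[ 6.11 -7.34 15.1 ] [178.22111264 103.95311612]
[ 0.14 -0.13 15.1 ] [259.86083628 169.62562547]
```

View pics/d.png

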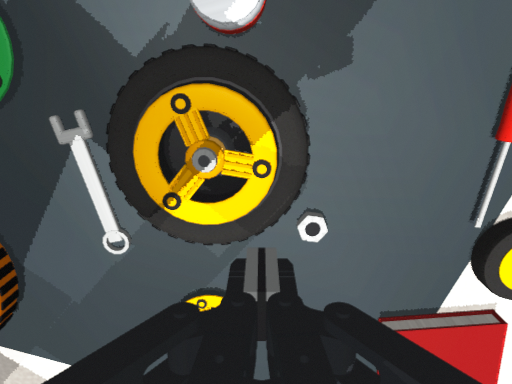

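The wrist view shows the pads at (172,201), (181,104) and (261,169). My projections fall within 3 px (about 2 mm) of these, so the positions hold. I lower onto the near pad.

>>> carry_out(motion=[[0.1,0,4.0,0,0,0,-1],[0,0,5.0,0,0,0,-1],[0,0,4.0,0,0,0,-1],[0,0,2.0,0,0,0,-1],[0,0,1.0,0,0,0,-1],[0,0,0,0,0,0,-1],[0,0,0,0,0,0,-1]])

```text
time: 2.88
position: [0.5914, -0.1135, 0.0724]
ee_rot: [0.985, 0.174, 0.001, 0.001]
contact_force: [0.2, 0.4, -0.1]
opening: -0.0001
grasp_force: 0.0
```

>>> carry_out(motion=[[0,0,0.2,0,0,0,-1],[0,0,0.2,0,0,0,-1],[0,0,0.2,0,0,0,-1],[0,0,0.2,0,0,0,-1],[0,0,0,0,0,0,-1]])

```text
time: 3.5
position: [0.5906, -0.1127, 0.063]
ee_rot: [0.985, 0.175, -0.0, -0.0]
contact_force: [1.0, -0.3, 0.1]
opening: -0.0002
grasp_force: 0.0
```

>>> carry_out(motion=[[0,0,0.15,0,0,0,-1],[0,0,0.15,0,0,0,-1],[0,0,0,0,0,0,-1]])

```text
time: 3.88
position: [0.5907, -0.1127, 0.0602]
ee_rot: [0.985, 0.175, -0.0, -0.0]
contact_force: [-0.0, 0.7, 0.4]
opening: 0.0
grasp_force: 0.1
```

>>> carry_out(motion=[[0,0,0.15,0,0,0,-1],[0,0,0.15,0,0,0,-1],[0,0,0,0,0,0,-1]])

```text
time: 4.25
position: [0.5909, -0.1127, 0.0574]
ee_rot: [0.985, 0.174, 0.0, -0.0]
contact_force: [-0.4, 1.6, 2.5]
opening: -0.0001
grasp_force: 1.2
```

>>> carry_out(motion=[[0,0,0.15,0,0,0,-1],[0,0,0.15,0,0,0,-1],[0,0,0,0,0,0,-1]])

```text
time: 4.62
position: [0.5909, -0.1131, 0.0541]
ee_rot: [0.985, 0.175, -0.0, 0.0]
contact_force: [0.0, -0.3, -0.0]
opening: -0.0
grasp_force: 0.4
```

>>> carry_out(motion=[[0,0,0.15,0,0,0,-1],[0,0,0.1,0,0,0,-1],[0,0,0,0,0,0,-1]])

```text
time: 5.0
position: [0.591, -0.1131, 0.0535]
ee_rot: [0.985, 0.175, 0.0, 0.0]
contact_force: [-2.8, 0.3, 11.8]
opening: 0.0003
grasp_force: 5.7
```

Pad 2 has snapped and rests on the hard stop at 12 N. Next is the pad at (0.621,-0.024).

>>> carry_out(motion=[[0,0,-1.0,0,0,0,-1],[0,0,-3.0,0,0,0,-1],[3.0,-3.7,0,0,0,0,-1],[2.9,-3.7,0,0,0,0,-1],[0,0,1.0,0,0,0,-1],[0,0,0.7,0,0,0,-1],[0,0,0,0,0,0,-1],[0,0,0,0,0,0,-1]])

```text
time: 6.0
position: [0.6205, -0.0242, 0.0746]
ee_rot: [0.985, 0.174, -0.0, -0.0]
contact_force: [-0.3, -1.2, 0.6]
opening: -0.0001
grasp_force: 0.0
```

Run:
```python
from plant import *
from h import *
import cv2
c=camera("wrist");o=get_obs();cv2.imwrite("pics/e.png",c["pixels"])
print(o["time"],o["position"],go(o,[*PADS[1],.063]),proj(c,np.array([*PADS[2],.052])),proj(c,np.array([*PADS[0],.062])))
s=camera("side")["pixels"][140:240,200:330];a=camera("scene")["pixels"][165:265,210:340]
cv2.imwrite("pics/f.png",cv2.resize(np.hstack([a,s]),(780,300),interpolation=cv2.INTER_CUBIC))
```

```text
6.05 [ 0.62073943 -0.02415262  0.07486594] [ 0.04 -0.01  1.19] [381.8447949  331.32523283] [234.20176076 387.65870232]
```

View pics/e.png

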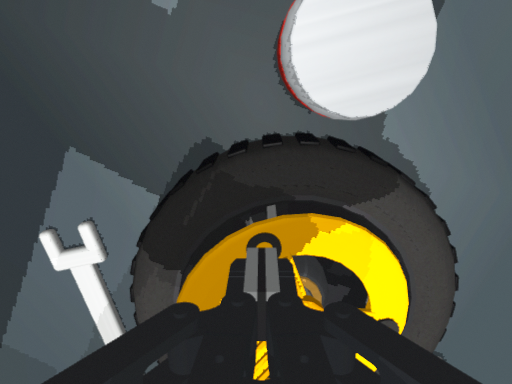

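The picture shows the fingertips (262,255) right over the black pad (264,242) of the still-raised side, so I press.

>>> carry_out(motion=[[0,0,0.3,0,0,0,-1],[0,0,0.3,0,0,0,-1],[0,0,0.2,0,0,0,-1],[0,0,0.2,0,0,0,-1],[0,0,0,0,0,0,-1]])

```text
time: 6.78
position: [0.6206, -0.023, 0.0646]
ee_rot: [0.985, 0.175, -0.0, -0.0]
contact_force: [-0.3, -0.8, 0.0]
opening: -0.0001
grasp_force: 0.0
```

>>> carry_out(motion=[[0,0,0.15,0,0,0,-1],[0,0,0.15,0,0,0,-1],[0,0,0,0,0,0,-1]])

```text
time: 7.15
position: [0.621, -0.023, 0.0621]
ee_rot: [0.985, 0.174, 0.0, 0.0]
contact_force: [0.2, 0.5, 2.5]
opening: 0.0004
grasp_force: 1.2
```

>>> carry_out(motion=[[0,0,0.15,0,0,0,-1],[0,0,0.15,0,0,0,-1],[0,0,0,0,0,0,-1]])

```text
time: 7.52
position: [0.6211, -0.0232, 0.0593]
ee_rot: [0.985, 0.175, 0.0, 0.0]
contact_force: [-1.4, -0.3, 4.4]
opening: 0.0
grasp_force: 2.4
```

>>> carry_out(motion=[[0,0,0.15,0,0,0,-1],[0,0,0.1,0,0,0,-1],[0,0,0,0,0,0,-1]])

```text
time: 7.9
position: [0.6204, -0.0231, 0.0557]
ee_rot: [0.985, 0.175, -0.0, -0.0]
contact_force: [0.2, 0.1, 0.2]
opening: -0.0
grasp_force: 0.0
```

>>> carry_out(motion=[[0,0,0.15,0,0,0,-1],[0,0,0.1,0,0,0,-1],[0,0,0,0,0,0,-1]])

```text
time: 8.28
position: [0.6207, -0.0231, 0.054]
ee_rot: [0.985, 0.175, -0.0, 0.0]
contact_force: [-1.0, -0.1, 3.6]
opening: 0.0001
grasp_force: 1.5
```

>>> carry_out(motion=[[0,0,0.1,0,0,0,-1],[0,0,0.1,0,0,0,-1],[0,0,0,0,0,0,-1]])

```text
time: 8.65
position: [0.6208, -0.0231, 0.0535]
ee_rot: [0.985, 0.175, 0.0, 0.0]
contact_force: [-3.6, 0.1, 12.0]
opening: 0.0001
grasp_force: 6.0
```

Pad 1 is home at the same stop height. The last pad is at (0.529,-0.041).

>>> carry_out(motion=[[0,0,-1.0,0,0,0,-1],[0,0,-3.5,0,0,0,-1],[-3.0,-0.5,0,0,0,0,-1],[-3.1,-0.5,0,0,0,0,-1],[-3.1,-0.5,0,0,0,0,-1],[0,0,1.2,0,0,0,-1],[0,0,1.0,0,0,0,-1],[0,0,0,0,0,0,-1]])

```text
time: 9.65
position: [0.53, -0.0405, 0.0737]
ee_rot: [0.985, 0.175, -0.0, -0.0]
contact_force: [-0.7, 0.1, 0.5]
opening: 0.0001
grasp_force: 0.0
```

Run:
```python
from plant import *
from h import *
o=get_obs();print(o["position"],go(o,[*PADS[0],.063]),o["contact_force"])
```

```text
[ 0.53001709 -0.04051496  0.07366415] [-0.1   0.01  1.07] [-0.66559715  0.05621199  0.54473538]
```

>>> carry_out(motion=[[0,0,0.3,0,0,0,-1],[0,0,0.2,0,0,0,-1],[0,0,0.2,0,0,0,-1],[0,0,0.2,0,0,0,-1],[0,0,0,0,0,0,-1]])

```text
time: 10.28
position: [0.5291, -0.0406, 0.0657]
ee_rot: [0.985, 0.174, -0.0, -0.0]
contact_force: [0.4, 0.2, -0.1]
opening: -0.0002
grasp_force: 0.0
```

>>> carry_out(motion=[[0,0,0.15,0,0,0,-1],[0,0,0.15,0,0,0,-1],[0,0,0,0,0,0,-1]])

```text
time: 10.65
position: [0.5292, -0.0405, 0.063]
ee_rot: [0.985, 0.174, 0.0, -0.0]
contact_force: [-0.6, 0.6, 3.9]
opening: 0.0002
grasp_force: 1.6
```

>>> carry_out(motion=[[0,0,0.15,0,0,0,-1],[0,0,0.15,0,0,0,-1],[0,0,0,0,0,0,-1]])

```text
time: 11.02
position: [0.5291, -0.0405, 0.0599]
ee_rot: [0.985, 0.175, -0.0, -0.0]
contact_force: [-1.0, 0.1, 4.2]
opening: -0.0
grasp_force: 2.0
```

>>> carry_out(motion=[[0,0,0.15,0,0,0,-1],[0,0,0.1,0,0,0,-1],[0,0,0,0,0,0,-1]])

```text
time: 11.4
position: [0.5291, -0.0405, 0.0574]
ee_rot: [0.985, 0.175, -0.0, -0.0]
contact_force: [-1.2, 0.8, 3.9]
opening: -0.0001
grasp_force: 2.0
```

>>> carry_out(motion=[[0,0,0.15,0,0,0,-1],[0,0,0.1,0,0,0,-1],[0,0,0,0,0,0,-1]])

```text
time: 11.78
position: [0.5291, -0.0406, 0.0543]
ee_rot: [0.985, 0.174, -0.0, -0.0]
contact_force: [-0.9, 0.6, -0.4]
opening: -0.0001
grasp_force: 0.0
```

>>> carry_out(motion=[[0,0,0.15,0,0,0,-1],[0,0,0.1,0,0,0,-1],[0,0,0,0,0,0,-1]])

```text
time: 12.15
position: [0.5292, -0.0406, 0.0522]
ee_rot: [0.985, 0.175, -0.0, -0.0]
contact_force: [-0.2, -0.1, 1.1]
opening: -0.0002
grasp_force: 0.0
```

>>> carry_out(motion=[[0,0,-1.0,0,0,0,-1],[0,0,-4.0,0,0,0,-1],[-1.0,0,-5.0,0,0,0,-1],[-4.0,2.0,-5.0,0,0,0,-1],[-4.0,4.0,0,0,0,0,-1],[0,4.0,0,0,0,0,-1],[0,0,0,0,0,0,-1],[0,0,0,0,0,0,-1]])

```text
time: 13.15
position: [0.4806, -0.1627, 0.1991]
ee_rot: [0.985, 0.174, -0.0, -0.0]
contact_force: [0.6, 0.8, 0.3]
opening: -0.0002
grasp_force: 0.0
```

Run:
```python
from plant import *
from h import *
import cv2
c=camera("wrist");o=get_obs();w=c["pixels"]
print(o["time"],o["position"],o["contact_force"])
for z in(.052,.061):print([proj(c,np.array([*p,z])).round(0) for p in PADS])
cv2.imwrite("pics/g.png",w)
s=camera("side")["pixels"][140:240,200:330];a=camera("scene")["pixels"][165:265,210:340]
cv2.imwrite("pics/f2.png",cv2.resize(np.hstack([a,s]),(780,300),interpolation=cv2.INTER_CUBIC))
```

```text
13.2 [ 0.4804778  -0.16215375  0.19889063] [ 0.24438752  0.04647496 -0.02771783]
[array([138.,  72.]), array([145., -67.]), array([248.,  26.])]
[array([135.,  71.]), array([141., -72.]), array([247.,  25.])]
```

View pics/g.png

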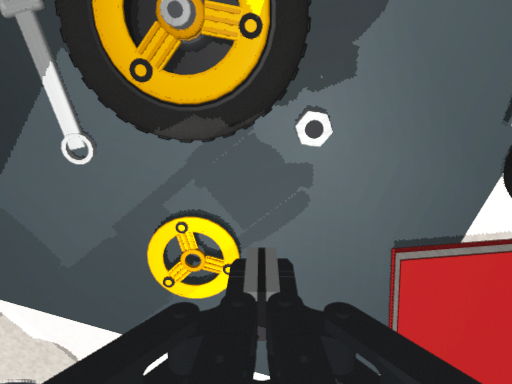

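View pics/f2.png

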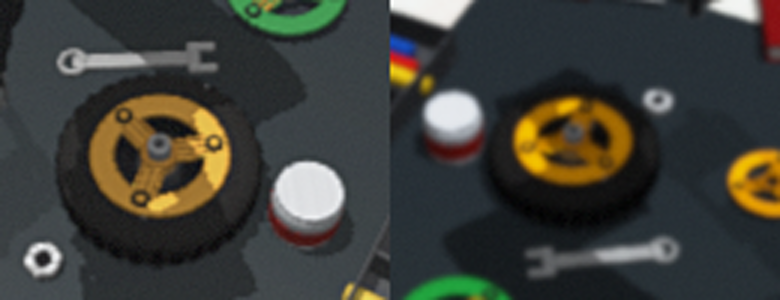

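The cover now sits low and level, the axle stands proud, and nothing else has moved. The crop pads are at (124,116), (214,143), (140,199) in the scene half and (197,106), (138,146), (216,161) in the side half. I triangulate their heights as a check.

Run:
```python
from plant import *
from h import *
import cv2
a=camera("scene");b=camera("side")
A=np.array([[124,116],[214,143],[140,199]])/3+[210,165]
B=np.array([[216,161],[138,146],[197,106]])/3+[200,140]
P=[np.array(c["intrinsics"])@np.array(c["extrinsics"])[:3] for c in(a,b)]
X=cv2.triangulatePoints(*P,A.T.astype(float),B.T.astype(float));X=(X[:3]/X[3]).T
print(X.round(4),X.mean(0))
```

```text
[[ 0.5305 -0.042   0.0532]
 [ 0.6221 -0.0254  0.0529]
 [ 0.5892 -0.114   0.0524]] [ 0.5806016  -0.06048163  0.05284037]
```

All three pads measure about 53 mm high, so they are home within the measurement error. The hand is clear.

```bash
python3 -c "
from plant import *
print(job_done())"
```

```text
the job is handed in; nothing more can be done
None
```

All three clips were pressed home (pads measured about 53 mm high, cover level and centred, hand clear), and the job is handed in; `job_done()` returned no verdict.

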